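Punch-mark a bearing ring in the hand marking jig

TASK

Punch-mark the middle-sized of the three steel bearing rings lying in the tray: set it flat in the square recess of the jig's pulled-out slide, push the slide fully home under the bridge, then pick up the mallet and strike the sprung punch on the bridge well down with a brisk tap of the mallet's head (do not lean on it slowly). Afterwards stand the mallet upright on its head on the rubber pad again, with the ring still in the closed slide; do not drop or throw the ring or the mallet, and leave everything else where it is.

Things in the scene. Friction and masses are not known exactly. Their poses are not given: they have to be found in the camera images.
- fixture: The marking jig, fixed to the bench: dark steel base plate 210 x 160 x 20 mm with a bridge (152 mm wide along y, 36 mm deep along x, top 94 mm above the bench) and a sliding carriage. Origin on the bench straight below the punch; its x axis points the way the slide is pushed home (away from the robot, into the bridge), z up. Base plate spans x -150 to +60 mm.
- slide (a joint): Travel of the aluminium slide, m: 0 = fully home under the bridge (end stop), grows as it is pulled out along the jig's -x, at most 0.09. Light friction, about 2 N; it stays where it is left.
- nest (a point): Centre of the floor of the slide's square recess, moving with the slide; axes as the jig's. The recess is 68 x 68 mm inside with walls 6 mm thick and 5 mm high; its floor is 31 mm above the bench. When the slide is home the far wall of the ring lies under the punch (nest 24 mm in front of the punch axis).
- tab_top (a point): Middle of the top edge of the upright tab at the front (robot) end of the slide; moving with it. The tab is 8 mm thick along the jig's x, 50 mm wide along y, its top 65 mm above the bench, standing up 34 mm over the slide's floor; 54 mm in front of the nest centre. Push it along the jig's +x to shut the slide.
- punch (a joint): Downward travel of the sprung punch, m: 0 = up at rest, end stop at 0.014. The spring needs 4 N to start and 9 N at the end and brings it back up. A good strike moves it down 7 mm or more, still moving at 30 mm/s or more at that depth.
- punch_top (a point): Centre of the flat round top of the punch's head (diameter 30 mm, 12 mm thick), on the middle of the bridge; at rest 134 mm above the bench, moving with the punch.
- ring: The ring to mark: the middle-sized plain steel bearing ring, outer diameter 60 mm, bore 36 mm, 24 mm high, about 0.34 kg, lying flat in the tray (floor 3 mm thick, rim 16 mm high). Origin: centre of its underside; z is its axis.
- mallet: Mallet standing on its head: white nylon cylindrical head, diameter 40 mm, 60 mm tall, with a steel band; flat-sided wooden handle 22 mm wide (along y) and 16 mm high, level, running along the mallet's -x from the head to 138 mm from the head's axis, its middle line 30 mm above the lower face. About 0.36 kg. Origin: centre of the lower striking face; z up along the head's axis.
- mallet_face (a point): Centre of the mallet head's lower striking face.
- mallet_grip (a point): Good grip point on the handle's middle line, 40 mm from the head's axis along -x, 30 mm above the lower face; grip across y (22 mm).
- tray: Shallow stainless tray, 300 (x) x 200 (y) x 16 mm, fixed. Origin: centre of its underside. The three rings lie in a row along its x.
- pad_top (a point): Centre of the top of the square black rubber pad (140 x 140 x 4 mm, fixed) on which the mallet stands.
- ring_small: Leave alone: small steel ring, outer diameter 36 mm, bore 20 mm, 16 mm high, in the tray. Origin: centre of its underside.
- ring_large: Leave alone: large thin-walled steel ring, outer diameter 84 mm, bore 62 mm, 20 mm high, in the tray. Origin: centre of its underside.
- plug_gauge: Leave alone: stepped steel plug, diameter 28 mm, 70 mm tall, standing beyond the pad. Origin: centre of its underside.
- oil_jar: Leave alone: amber jar, diameter 60 mm, 100 mm tall. Origin: centre of its underside.
- screwdriver: Leave alone: screwdriver lying at the far side of the bench.
- gauge_block: Leave alone: steel block 50 x 30 x 25 mm near the robot.
- wrench: Leave alone: open-ended wrench lying near the robot.
Things that resemble listed ones, but are neither listed nor needed, are in the scene too. Of the things that look like the mallet, the middle-sized one is meant. What is shaped like the ring but orange or red is not meant.

How it is judged:
By the outcome, as a careful person would: the job done as asked, in the order asked, and still so for the second after the job is handed in, with the robot touching nothing.
It also fails if it takes over 67 s, if anything falls off the work surface, if the arm or the gripper's body presses on something with over 40 N, if the wrist force passes 120 N, or if a joint passes its speed limit or range.

ROBOT

A 6-joint arm with a two-finger parallel gripper is mounted at the origin on the work surface. World frame = base frame: x ahead of the robot, y to its left, z up, the work surface at z = 0. Lengths are in m, angles in degrees, forces in N, time in s.
With the tool pointing down it reaches from about 0.35 to 0.925 m from the base axis. Payload 6.4 kg.
Tool frame: the origin (TCP) lies midway between the tips of the shut fingers; the grasp point (between the pads) lies 19 mm behind it; z points along the fingers, y is the line along which they close (so a half turn about z gives the same grasp; the last joint's range is limited). The gripper opens to 85 mm and grips with 20 to 120 N. Pads are 22 mm wide; open, the fingers measure 114 mm over their backs; the gripper's body (76 mm by 85 mm) begins 54 mm behind the grasp point. The pads swing forward as they close: fully open they stand 13 mm farther back than shut.
Start: joints at [-82.684, 14.043, 89.255, -0, 76.702, -9.975], TCP at [0.193, -0.621, 0.231] pointing down, gripper open.
Joint ranges: [-179.41, 179.41], [-58.25, 129.5], [7.25, 145.43], [-54.29, 234.29], [11.92, 165.04], [-157.13, 157.13]. Speed limits (degrees/s): [147.25, 147.25, 180, 180, 180, 180].

INTERFACE

Orientations are given as a 3x3 rotation matrix whose columns are the frame's x, y, z axes.
In Python, from bench import bot gives the robot as it stands.
- The arm moves only by the shell command python3 -m creep 'ROWS' [FORCE]. ROWS is JSON, a list that holds one entry, the list of rows, each a list of 5 numbers: the finger opening in m, from 0 to 0.0854, then the shift along the tool's x, y, z in m, then the turn about the tool's z in rad. A call has exactly 5 rows; each row is the pose to reach, as a shift and turn from the pose commanded when the call began, along the tool's axes at that moment; what a row does not reach only later rows make up. A row lasts 1/10 s, in which the tool goes at most 50 mm and 8.59 degrees, less where a joint would pass 70% of its speed; a pose out of reach is approached as far as the arm can. A call with a gripper value outside its range is refused whole. The fingers move at their own pace and stop on an object; FORCE is the grip in N (left out, the last holds). Time passes only in rows, so rows that repeat a pose let the fingers close, or fill a call up. It gives the time, the measured TCP pose, the force, the opening and the grip force at its end, in the units of the state.
- bot.state(): the state, without advancing time (a new reading comes with each control period).
- bot.get_image(name): name is "side" or "top" or "wrist"; returns a dict with "img" (480x640x3 uint8, red, green, blue), "range_z" (480x640 float32, m along the optical axis (not along the pixel's ray), 0 where there is no reading), "intrinsics" (3x3 intrinsics, pixels), "view" (4x4, takes a point from world to camera coordinates); the wrist camera has in their place "tool_from_camera" (4x4, takes a point from camera to tool coordinates, whose origin is the TCP and whose axes are the flange's). Camera axes: x right, y down, z forward; pixel columns grow to the right and rows downward; lengths in m; the calibration is good to about 2 mm. A picture is of the moment at which its call begins: read the wrist's pose just before it.
- bot.hand_in(): hands the job in; it is judged then, once.
Trained networks look in the newest picture that a camera, given by its name, has taken for a name from the list of things; names that differ only in an ending like _2 or _b are one class to them, and where a whole thing is asked for, a point or a joint stands for the part that bears it (a point fixed in the world has none). Each returns a list of dicts, best first, with "confidence" (0 to 1); they miss things now and then, are a little off and sometimes report something else, mostly with a low value. They report only what shows in the picture. A call takes as long as a camera call. They do not tell look-alikes from the thing itself.
- bot.spot_in(thing, camera): "bbox" ([left, top, right, bottom] in pixels, round what is visible of it).
The state is a dict: "time_s": time; "joint_positions": joint angles; "joint_velocities": joint speeds; "tau": joint torques, N m; "eef_pos": TCP position; "tcp_rot": TCP orientation; "ft_force": force on the tool from outside, world axes, zero at the start; "moment": the same for the moment, N m; "gripper_width": finger opening in m; "grip_force": force on a finger pad.
Only numpy, scipy, OpenCV 4.12 (cv2) and the standard library are available. Lean on these libraries where they do the work, as an engineer would, in place of code of your own. Each camera call takes 0.05 s, during which the arm holds its last target. There are 200 camera calls.

## Working session

There is one attempt and no reset: what is moved stays moved. The work goes in short steps, Python scripts to look and compute and a shell command to move; the robot and the scene stay as the last step left them, time stands still between calls to the robot, and variables do not carry over. Pictures are saved under pics/ and viewed, at most 10 in all, crops included, and the job is handed in when it is done.

```bash
ls; mkdir -p pics; cat > h.py <<'E'
import numpy as np, cv2
from bench import bot
def cloud(d, T=None):
    z=d["range_z"]; K=d["intrinsics"]; v,u=np.indices(z.shape)
    P=np.stack([(u-K[0][2])*z/K[0][0],(v-K[1][2])*z/K[1][1],z],-1)
    M=np.linalg.inv(np.array(d["view"])) if T is None else T
    W=P@M[:3,:3].T+M[:3,3]; W[z==0]=np.nan
    return W
E
python3 - <<'E'
from h import *
for c in ["top","side"]:
    d=bot.get_image(c); cv2.imwrite(f"pics/{c}0.png",d["img"][...,::-1]); np.savez(f"{c}0.npz",W=cloud(d),img=d["img"])
    for t in ["ring","mallet","slide","punch","fixture","tray"]:
        for r in bot.spot_in(t,c)[:4]: print(c,t,np.round(r["bbox"]),round(r["confidence"],2))
s=bot.state(); print(s)
E
```

```text
pics
top ring [163. 206. 190. 231.] 0.87
top ring [132. 153. 159. 174.] 0.76
top ring [278. 200. 312. 241.] 0.59
top ring [152. 237. 188. 271.] 0.51
top mallet [484. 246. 531. 264.] 0.84
top mallet [434. 236. 460. 306.] 0.81
top mallet [488. 334. 594. 359.] 0.8
top slide [278. 195. 314. 241.] 0.78
top punch [289. 151. 303. 166.] 0.45
top fixture [265. 149. 330. 243.] 0.71
top fixture [431. 233. 460. 303.] 0.41
top tray [122. 189. 218. 317.] 0.82
top tray [152. 239. 190. 271.] 0.66
side ring [225. 334. 248. 355.] 0.8
side ring [262. 342. 291. 369.] 0.77
side ring [214. 365. 236. 391.] 0.72
side mallet [395. 142. 410. 189.] 0.78
side mallet [251. 187. 274. 222.] 0.66
side mallet [329. 183. 373. 206.] 0.61
side mallet [337. 159. 351. 185.] 0.56
side slide [281. 256. 320. 284.] 0.72
side punch [253. 235. 266. 253.] 0.69
side punch [348. 298. 366. 317.] 0.26
side tray [245. 321. 372. 408.] 0.65
{'time_s': 0.7, 'joint_positions': array([-8.26846269e+01,  1.40421461e+01,  8.92546381e+01,  1.71684754e-03,
        7.67016599e+01, -9.97322419e+00]), 'joint_velocities': array([ 0.03903894,  0.00696948,  0.00432343,  0.11158428, -0.00397846,
        0.02666852]), 'tau': array([-2.51024658e-04, -4.29403818e+01, -3.26357639e+01, -9.50235994e-05,
        3.35557270e-04,  1.93144444e-05]), 'eef_pos': array([ 0.19320683, -0.62064178,  0.23130881]), 'tcp_rot': array([[ 9.54822011e-01,  2.97178275e-01,  3.23816367e-05],
       [ 2.97178275e-01, -9.54822011e-01, -2.32222299e-05],
       [ 2.40175572e-05,  3.17962152e-05, -9.99999999e-01]]), 'ft_force': array([ 0.21234259,  0.06676463, -0.1899059 ]), 'moment': array([-0.01644518,  0.07823204,  0.00815346]), 'grip_force': 0.0, 'gripper_width': 0.0852213837997976}
```

View pics/top0.png

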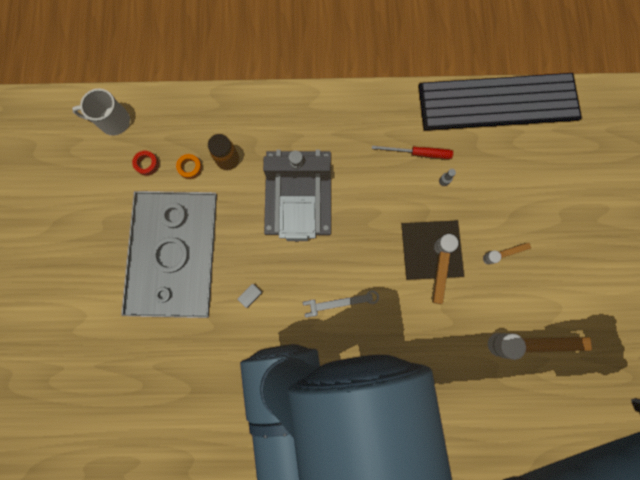

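View pics/side0.png

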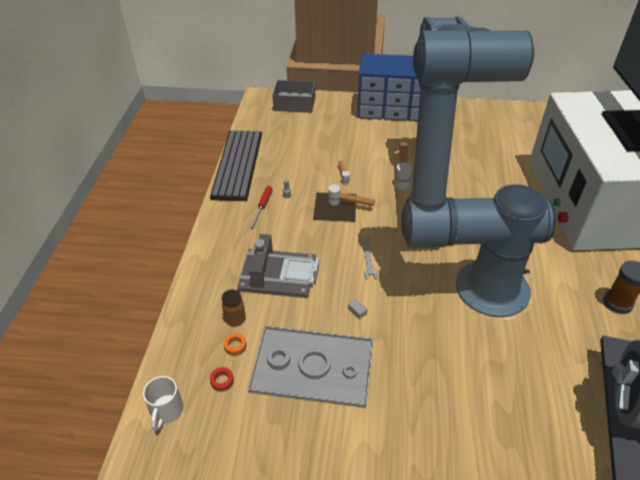

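```bash
python3 - <<'E'
from h import *
D=np.load("top0.npz"); W=D["W"]
for n,b in dict(r1=(163,206,190,231),r2=(152,237,188,271),r3=(132,153,159,174),m1=(484,246,531,264),m2=(434,236,460,306),m3=(488,334,594,359),slide=(278,195,314,241),fix=(265,149,330,243),punch=(289,151,303,166),tray=(122,189,218,317)).items():
    w=W[b[1]:b[3],b[0]:b[2]].reshape(-1,3)
    w=w[w[:,2]>(.008)]
    print(n,len(w),np.nanpercentile(w,[2,50,98],axis=0).round(3).tolist())
E
```

```text
r1 346 [[0.556, 0.283, 0.009], [0.58, 0.306, 0.025], [0.606, 0.333, 0.03]]
r2 525 [[0.453, 0.276, 0.01], [0.491, 0.316, 0.021], [0.528, 0.354, 0.026]]
r3 351 [[0.693, 0.358, 0.009], [0.718, 0.385, 0.022], [0.742, 0.414, 0.027]]
m1 362 [[0.454, -0.528, 0.014], [0.475, -0.463, 0.027], [0.493, -0.428, 0.044]]
m2 878 [[0.366, -0.347, 0.016], [0.454, -0.318, 0.041], [0.511, -0.299, 0.066]]
m3 1706 [[0.246, -0.625, 0.017], [0.269, -0.498, 0.051], [0.291, -0.422, 0.082]]
slide 1614 [[0.515, -0.025, 0.019], [0.572, 0.015, 0.031], [0.629, 0.058, 0.065]]
fix 5649 [[0.519, -0.062, 0.016], [0.631, 0.011, 0.03], [0.738, 0.086, 0.131]]
punch 207 [[0.668, -0.004, 0.017], [0.681, 0.011, 0.132], [0.742, 0.029, 0.136]]
tray 1895 [[0.348, 0.215, 0.008], [0.511, 0.32, 0.017], [0.645, 0.42, 0.028]]
```

The top view shows the tray rings at (175,215) middle, (172,254) large and (165,294) small. The jig punch is at (296,158) with the slide out towards (297,220), and the mallet on the pad has its head at (448,243) and handle to (440,300). Red and orange rings and two other mallets are decoys.

```bash
cat >> h.py <<'E'
from scipy.optimize import least_squares
def circ(p):
    A=np.c_[2*p,np.ones(len(p))]; s=np.linalg.lstsq(A,(p**2).sum(1),rcond=None)[0]
    return s[:2].round(4), np.sqrt(s[2]+s[:2]@s[:2]).round(4)
def sel(W,x,y,z):
    w=W.reshape(-1,3); m=(w[:,0]>x[0])&(w[:,0]<x[1])&(w[:,1]>y[0])&(w[:,1]<y[1])&(w[:,2]>z[0])&(w[:,2]<z[1]); return w[m]
def rect(p): 
    r=cv2.minAreaRect((p[:,:2]*1000).astype(np.float32)); return np.round(r[0],1),np.round(r[1],1),round(r[2],2)
def ringc(p):
    f=lambda c:np.abs(np.hypot(*(p[:,:2]-c[:2]).T)-c[2])
    s=least_squares(lambda c:np.hypot(*(p[:,:2]-c[:2]).T)-c[2],[*p[:,:2].mean(0),.024],loss='soft_l1',f_scale=.003); return s.x.round(4)
def go(xyz,ang):  # shift in tool frame + turn for target tcp and world angle (deg) of tool x
    s=bot.state(); R=s["tcp_rot"]; a=np.degrees(np.arctan2(R[1,0],R[0,0]))
    d=R.T@(np.array(xyz)-s["eef_pos"]); t=-((ang-a+180)%360-180)
    print("shift",d.round(4),"turn rad",np.radians(t).round(4),"yaw now",a.round(2),"J",s["joint_positions"].round(1))
E
python3 - <<'E'
from h import *
W=np.load("top0.npz")["W"]
print("ring",ringc(sel(W,(.54,.62),(.27,.35),(.023,.035))))
print("bridge",rect(sel(W,(.6,.76),(-.1,.12),(.088,.1))))
print("base",rect(sel(W,(.5,.76),(-.1,.12),(.016,.024))))
print("punch",circ(sel(W,(.6,.76),(-.05,.07),(.128,.14))[:,:2]),sel(W,(.6,.76),(-.05,.07),(.128,.14)).mean(0))
print("tab",rect(sel(W,(.48,.6),(-.05,.07),(.055,.075))))
print("walls",rect(sel(W,(.52,.66),(-.05,.07),(.033,.045))))
h=sel(W,(.44,.56),(-.38,-.26),(.058,.075)); print("head",rect(h),h.mean(0))
p=sel(W,(.34,.46),(-.38,-.26),(.03,.055)); print("handle",rect(p),p.mean(0))
E
```

```text
ring [0.5847 0.3115 0.0244]
bridge (array([682.1,  11. ]), array([151. ,  37.1]), 88.52)
base (array([632.8,  11.9]), array([158.3, 220.5]), 88.67)
punch (array([0.6819, 0.0099]), np.float64(0.0107)) [0.68173925 0.01003456 0.13292754]
tab (array([518.4,  12.8]), array([47.9,  8.7]), 89.2)
walls (array([591.3,  11.9]), array([105.1, 130.3]), 87.95)
head (array([ 496.7, -332.2]), array([38. , 37.1]), 41.05) [ 0.49684088 -0.3318305   0.06287109]
handle (array([ 411.8, -314.7]), array([ 23.2, 100.9]), 78.11) [ 0.41067825 -0.31338523  0.0401103 ]
```

```bash

R='x'; python3 -m creep '[[[0.085,0.030,-0.036,0,0],[0.085,0.062,-0.074,0,0],[0.085,0.094,-0.112,0,0],[0.085,0.126,-0.150,0,0],[0.085,0.158,-0.188,0,0]]]' 40
python3 -m creep '[[[0.085,0.032,-0.038,0,0],[0.085,0.064,-0.076,0,0],[0.085,0.096,-0.114,0,0],[0.085,0.128,-0.152,0,0],[0.085,0.160,-0.190,0,0]]]'
python3 -m creep '[[[0.085,0.032,-0.038,0,0],[0.085,0.064,-0.076,0,0],[0.085,0.096,-0.114,0,0],[0.085,0.128,-0.152,0,0],[0.085,0.160,-0.190,0,0]]]'
python3 -m creep '[[[0.085,0.032,-0.038,0,0.08],[0.085,0.064,-0.076,0.01,0.16],[0.085,0.096,-0.114,0.02,0.24],[0.085,0.128,-0.152,0.03,0.32],[0.085,0.160,-0.190,0.03,0.32]]]'
python3 -c "
from h import *
go((.583,.310,.2),-1.3)"
```

```text
time_s: 1.2
eef_pos: [0.2886, -0.3924, 0.2314]
tcp_rot: [[0.955, 0.297, 0.0], [0.297, -0.955, -0.0], [0.0, 0.0, -1.0]]
ft_force: [1.1, 0.3, 0.5]
gripper_width: 0.0848
grip_force: 0.0
time_s: 1.7
eef_pos: [0.3849, -0.1634, 0.2317]
tcp_rot: [[0.955, 0.297, 0.001], [0.297, -0.955, -0.001], [0.001, 0.001, -1.0]]
ft_force: [1.8, -1.0, -0.3]
gripper_width: 0.0853
grip_force: 0.0
time_s: 2.2
eef_pos: [0.4813, 0.066, 0.2318]
tcp_rot: [[0.955, 0.298, 0.001], [0.298, -0.955, -0.0], [0.001, 0.001, -1.0]]
ft_force: [-0.0, -0.9, 0.6]
gripper_width: 0.0848
grip_force: 0.0
time_s: 2.7
eef_pos: [0.576, 0.293, 0.1994]
tcp_rot: [[1.0, -0.019, -0.003], [-0.019, -1.0, -0.001], [-0.003, 0.001, -1.0]]
ft_force: [0.2, -1.3, 0.2]
gripper_width: 0.0851
grip_force: 0.0
shift [ 0.0067 -0.0171 -0.0006] turn rad 0.0034 yaw now -1.1 J [ 16.9  15.3  91.2  -0.   73.7 108. ]
```

```bash

python3 -m creep '[[[0.085,0.004,-0.010,-0.02,0],[0.085,0.007,-0.017,-0.02,0],[0.085,0.007,-0.017,-0.02,0],[0.085,0.007,-0.017,-0.02,0],[0.085,0.007,-0.017,-0.02,0]]]' >/dev/null
cat >> h.py <<'E'
def wrist(name):
    s=bot.state(); d=bot.get_image("wrist"); T=np.eye(4); T[:3,:3]=s["tcp_rot"]; T[:3,3]=s["eef_pos"]
    cv2.imwrite(f"pics/{name}.png",d["img"][...,::-1]); return cloud(d,T@np.array(d["tool_from_camera"])),d
E
python3 - <<'E'
from h import *
W,d=wrist("w1"); print(d["tool_from_camera"])
p=sel(W,(.53,.63),(.25,.37),(.022,.035)); print(len(p),ringc(p),p.mean(0))
go((.583,.310,.004),-1.3)
E
```

```text
[[-7.34011888e-04 -9.53249616e-01 -3.02183107e-01  7.79903399e-02]
 [ 9.99999417e-01 -4.60355323e-04 -9.76818088e-04 -1.62744921e-04]
 [ 7.92039866e-04 -3.02183648e-01  9.53249398e-01 -1.42486896e-01]
 [ 0.00000000e+00  0.00000000e+00  0.00000000e+00  1.00000000e+00]]
2186 [0.5864 0.3143 0.0243] [0.58619865 0.3143778  0.02673399]
shift [-2.000e-04 -3.100e-03  2.168e-01] turn rad 0.0032 yaw now -1.12 J [ 17.9  15.8  88.3  -0.   76.  109. ]
```

View pics/w1.png

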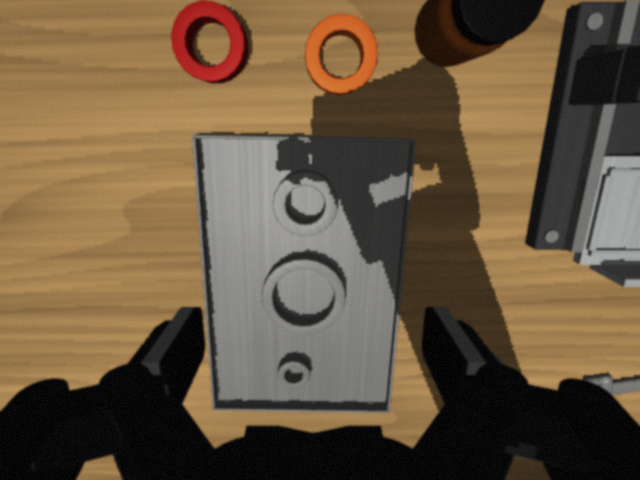

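The wrist view shows the middle ring at (305,203), centred in the tray, with the large ring below it at (305,293) clear of the finger path. Descending and gripping.

```bash

python3 -m creep '[[[0.085,0.0025,-0.006,0.03,0.003],[0.085,0.0025,-0.006,0.075,0.003],[0.085,0.0025,-0.006,0.12,0.003],[0.085,0.0025,-0.006,0.155,0.003],[0.085,0.0025,-0.006,0.18,0.003]]]' 50 >/dev/null
python3 -m creep '[[[0.085,0,0,0.015,0],[0.085,0,0,0.027,0],[0.085,0,0,0.0365,0],[0.085,0,0,0.0365,0],[0.06,0,0,0.0365,0]]]'
python3 -m creep '[[[0.045,0,0,0,0],[0.045,0,0,0,0],[0.045,0,0,0,0],[0.045,0,0,0,0],[0.045,0,0,0,0]]]' 50
python3 -m creep '[[[0.045,0,0,-0.01,0],[0.045,0,0,-0.04,0],[0.045,0,0,-0.08,0],[0.045,0,0,-0.12,0],[0.045,0,0,-0.13,0]]]' 50
python3 - <<'E'
from h import *
W,d=wrist("w2")
p=sel(W,(.53,.64),(.25,.37),(.06,.18)); print(len(p))
go((.572,.0115,.13),-1.3)
E
```

```text
time_s: 4.25
eef_pos: [0.5871, 0.3143, 0.0058]
tcp_rot: [[1.0, -0.021, 0.002], [-0.021, -1.0, 0.001], [0.002, -0.001, -1.0]]
ft_force: [0.2, -0.9, -1.0]
gripper_width: 0.0726
grip_force: 0.0
time_s: 4.75
eef_pos: [0.5876, 0.3144, 0.007]
tcp_rot: [[1.0, -0.021, 0.003], [-0.021, -1.0, 0.001], [0.003, -0.001, -1.0]]
ft_force: [-1.1, -0.3, 5.8]
gripper_width: 0.0583
grip_force: 53.6
time_s: 5.25
eef_pos: [0.5892, 0.3152, 0.1411]
tcp_rot: [[1.0, -0.021, 0.009], [-0.021, -1.0, 0.003], [0.009, -0.003, -1.0]]
ft_force: [0.2, -0.1, -1.6]
gripper_width: 0.0584
grip_force: 54.9
20844
shift [-0.0105  0.3038  0.0093] turn rad 0.0016 yaw now -1.21 J [ 18.4  21.1  90.4   0.   67.9 109.6]
```

View pics/w2.png

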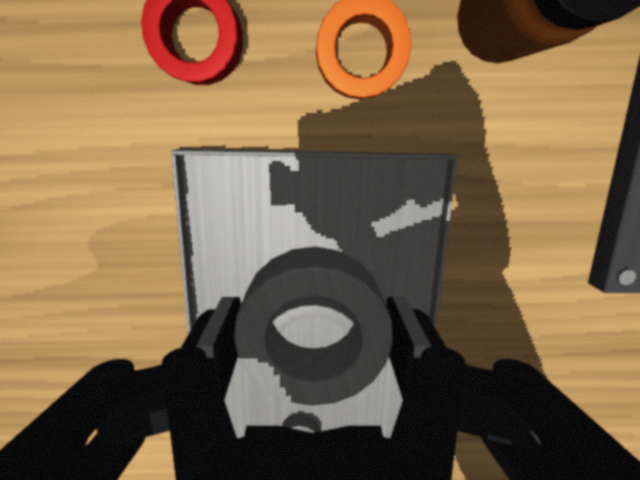

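The ring is held level, with its bore centre at (315,325) between the pads and its sides touching both.

```bash

python3 -m creep '[[[0.045,-0.005,0.05,0.0,0],[0.045,-0.010,0.10,0.0,0],[0.045,-0.01,0.15,0.0,0],[0.045,-0.01,0.2,0.0,0],[0.045,-0.01,0.24,0.0,0]]]' 50 >/dev/null
python3 -m creep '[[[0.045,0,0.03,0.0,0],[0.045,0,0.06,0.0,0],[0.045,0,0.063,0.0,0],[0.045,0,0.063,0.0,0],[0.045,0,0.063,0.0,0]]]' 50
python3 - <<'E'
from h import *
s=bot.state(); print(s["eef_pos"],s["tcp_rot"][:,0],s["tcp_rot"][:,2])
W,d=wrist("w3")
L=(W-s["eef_pos"])@s["tcp_rot"]   # tool frame
l=L.reshape(-1,3); l=l[np.isfinite(l[:,0])]
m=(np.hypot(l[:,0],l[:,1])<.034)&(l[:,2]>-.06)&(l[:,2]<.03)
h,e=np.histogram(l[m,2],np.arange(-.06,.031,.002)); print([(round(a,3),int(b)) for a,b in zip(e,h) if b>20])
ztop=e[np.argmax(h)]+.001; q=l[m&(abs(l[:,2]-ztop)<.003)]
print("ztop",ztop,ringc(q), np.linalg.lstsq(np.c_[q[:,:2],np.ones(len(q))],q[:,2],rcond=None)[0])
# fingers
for sgn in (1,-1):
    f=l[(sgn*l[:,1]>.031)&(sgn*l[:,1]<.05)&(abs(l[:,0])<.02)&(l[:,2]>-.04)&(l[:,2]<.04)]; print("finger tip",len(f),np.percentile(f[:,2],[50,95,99]))
# jig
print("walls z", rect(sel(W,(.5,.65),(-.04,.065),(.034,.04))))
t=sel(W,(.48,.56),(-.03,.055),(.06,.07)); print("tab",len(t),rect(t) if len(t)>5 else 0)
b=sel(W,(.6,.8),(-.1,.12),(.088,.1)); print("bridge",len(b),rect(b) if len(b)>5 else 0)
b=sel(W,(.6,.8),(-.1,.12),(.128,.14)); print("punch",len(b),rect(b) if len(b)>5 else 0)
E
```

```text
time_s: 6.3
eef_pos: [0.5691, 0.0122, 0.1335]
tcp_rot: [[1.0, -0.021, -0.002], [-0.021, -1.0, 0.001], [-0.002, -0.001, -1.0]]
ft_force: [0.5, 0.3, -2.5]
gripper_width: 0.0581
grip_force: 55.1
[0.56909067 0.0122065  0.13353216] [ 0.99978399 -0.02066548 -0.00221568] [-2.19979919e-03  7.91119560e-04 -9.99997268e-01]
[(np.float64(-0.06), 192), (np.float64(-0.058), 160), (np.float64(-0.056), 123), (np.float64(-0.054), 85), (np.float64(-0.052), 54), (np.float64(-0.05), 23), (np.float64(-0.046), 72), (np.float64(-0.044), 479), (np.float64(-0.042), 422), (np.float64(-0.04), 252), (np.float64(-0.038), 265), (np.float64(-0.036), 226), (np.float64(-0.034), 243), (np.float64(-0.032), 217), (np.float64(-0.03), 215), (np.float64(-0.028), 199), (np.float64(-0.026), 190), (np.float64(-0.024), 177), (np.float64(-0.022), 4444), (np.float64(-0.02), 7014), (np.float64(-0.018), 779), (np.float64(-0.016), 647), (np.float64(-0.014), 627), (np.float64(-0.012), 603), (np.float64(-0.01), 550), (np.float64(-0.008), 549), (np.float64(-0.006), 454), (np.float64(-0.004), 453), (np.float64(-0.002), 450), (np.float64(0.0), 386), (np.float64(0.002), 99)]
ztop -0.01899999999999996 [ 0.0004 -0.0002  0.0243] [ 0.00345193  0.0018486  -0.01963654]
finger tip 1107 [-0.02627549 -0.01205518 -0.00913332]
finger tip 1146 [-0.02632719 -0.01191638 -0.0091154 ]
walls z (array([585.3,  10.9]), array([127.2,  92.5]), 3.15)
tab 1065 (array([520.3,  15. ]), array([48.8,  9. ]), 88.85)
bridge 21897 (array([680.5,  12.3]), array([152.1,  29. ]), 88.76)
punch 3635 (array([676.8,  12.6]), array([29.2, 15.3]), 88.33)
```

View pics/w3.png

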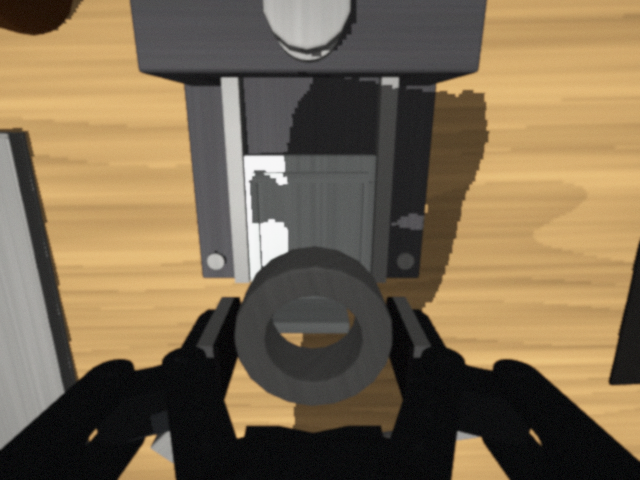

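The ring is centred between the pads. The recess's far wall shows at rows 155–180, the tab is hidden below the ring, and the jig is nearly parallel to the tool.

```bash
python3 - <<'E'
from h import *
W,d=wrist("w3b")
th=np.radians(-1.2); R=np.array([[np.cos(th),np.sin(th)],[-np.sin(th),np.cos(th)]])
w=sel(W,(.56,.68),(-.05,.08),(.024,.045)); q=(w[:,:2]-[.5743,.0139])@R.T*1000
for a in range(-5,60,2):
    m=(abs(q[:,0]-a)<1)&(abs(q[:,1])<25); print(a,m.sum(),(np.median(w[m,2])*1000).round(1) if m.sum() else '',end=' | ')
print()
for a in range(-50,51,2):
    m=(abs(q[:,1]-a)<1)&(q[:,0]>8)&(q[:,0]<30); print(a,m.sum(),(np.median(w[m,2])*1000).round(1) if m.sum() else '',end=' | ')
E
```

```text
-5 206 30.9 | -3 197 30.9 | -1 210 31.0 | 1 208 31.0 | 3 219 31.1 | 5 212 30.9 | 7 211 30.9 | 9 221 30.9 | 11 207 30.9 | 13 229 31.1 | 15 218 31.1 | 17 223 30.9 | 19 217 30.9 | 21 227 31.0 | 23 227 31.0 | 25 228 31.0 | 27 221 31.0 | 29 236 31.0 | 31 239 31.0 | 33 130 31.1 | 35 247 35.9 | 37 263 35.8 | 39 345 35.3 | 41 232 30.9 | 43 233 30.8 | 45 234 31.0 | 47 248 30.9 | 49 298 30.7 | 51 0  | 53 0  | 55 0  | 57 0  | 59 0  | 
-50 97 31.9 | -48 101 32.0 | -46 98 32.1 | -44 95 31.9 | -42 109 30.4 | -40 63 31.6 | -38 97 35.9 | -36 103 36.0 | -34 138 35.4 | -32 97 30.9 | -30 100 30.9 | -28 94 31.0 | -26 97 30.9 | -24 97 30.9 | -22 101 30.9 | -20 97 31.1 | -18 99 30.8 | -16 98 30.9 | -14 96 31.0 | -12 99 31.0 | -10 99 30.9 | -8 97 31.0 | -6 100 31.1 | -4 110 31.0 | -2 100 30.8 | 0 97 31.0 | 2 96 31.0 | 4 97 30.9 | 6 98 31.1 | 8 97 31.1 | 10 98 30.9 | 12 95 31.0 | 14 97 31.1 | 16 96 31.0 | 18 98 31.0 | 20 97 30.9 | 22 97 31.0 | 24 98 31.1 | 26 93 31.0 | 28 102 31.0 | 30 97 31.0 | 32 96 30.8 | 34 141 31.6 | 36 100 35.8 | 38 99 36.0 | 40 78 35.8 | 42 56 31.1 | 44 131 31.4 | 46 103 32.0 | 48 94 32.1 | 50 98 32.0 |
```

```bash
python3 -c "
from h import *
go((.574,.014,.045),-1.2)"
python3 -m creep '[[[0.045,0.005,-0.002,0.03,0],[0.045,0.005,-0.002,0.06,0],[0.045,0.005,-0.002,0.082,0],[0.045,0.005,-0.002,0.082,0],[0.045,0.005,-0.002,0.082,0]]]' 50
python3 -c "
from h import *
go((.574,.014,.0355),-1.2)"
```

```text
shift [ 0.0046 -0.0016  0.0891] turn rad 0.0012 yaw now -1.13 J [-10.2   9.6 105.2   0.   65.2  81. ]
time_s: 6.9
eef_pos: [0.5751, 0.0139, 0.053]
tcp_rot: [[1.0, -0.02, -0.0], [-0.02, -1.0, 0.0], [-0.0, -0.0, -1.0]]
ft_force: [0.9, -0.5, -1.3]
gripper_width: 0.0586
grip_force: 55.1
shift [-0.0011 -0.0001  0.0175] turn rad 0.0008 yaw now -1.15 J [ -9.9  17.3 106.    0.   56.8  81.2]
```

```bash

python3 -m creep '[[[0.045,-0.001,0,0.006,0],[0.045,-0.001,0,0.011,0],[0.045,-0.001,0,0.0145,0],[0.045,-0.001,0,0.017,0],[0.045,-0.001,0,0.017,0]]]' 50
python3 -c "
from h import *
go((.574,.014,.0355),-1.2)"
```

```text
time_s: 7.4
eef_pos: [0.5737, 0.0132, 0.0355]
tcp_rot: [[1.0, -0.021, -0.001], [-0.021, -1.0, 0.0], [-0.001, -0.0, -1.0]]
ft_force: [0.1, -1.0, -2.7]
gripper_width: 0.059
grip_force: 55.1
shift [ 0.0003 -0.0008  0.    ] turn rad -0.0003 yaw now -1.22 J [-10.   18.8 106.3   0.   54.9  81.2]
```

```bash

python3 -m creep '[[[0.045,0,0,0.0008,0],[0.07,0,0,0.0008,0],[0.085,0,0,0.0008,0],[0.085,0,0,0.0008,0],[0.085,0,0,0.0008,0]]]' 50
python3 -m creep '[[[0.085,0,0,-0.02,0],[0.085,0,0,-0.06,0],[0.085,-0.02,0,-0.1,0],[0.085,-0.05,0,-0.12,0],[0.085,-0.06,0,-0.12,0]]]'
python3 - <<'E'
from h import *
W,d=wrist("w4")
p=sel(W,(.53,.62),(-.03,.06),(.051,.06)); p=p[p[:,0]>.535]; print(len(p),ringc(p),p[:,2].mean(),np.linalg.lstsq(np.c_[p[:,:2]-p[:,:2].mean(0),np.ones(len(p))],p[:,2],rcond=None)[0])
t=sel(W,(.48,.54),(-.03,.06),(.062,.07)); print(len(t),rect(t))
go((.485,.016,.048),-1.2)
E
```

```text
time_s: 7.9
eef_pos: [0.5743, 0.0131, 0.0354]
tcp_rot: [[1.0, -0.021, 0.001], [-0.021, -1.0, -0.0], [0.001, 0.0, -1.0]]
ft_force: [-0.1, -0.1, 0.5]
gripper_width: 0.0851
grip_force: 0.0
time_s: 8.4
eef_pos: [0.5146, 0.0144, 0.1584]
tcp_rot: [[1.0, -0.021, 0.006], [-0.021, -1.0, -0.001], [0.006, 0.001, -1.0]]
ft_force: [-0.4, -0.7, 0.1]
gripper_width: 0.0851
grip_force: 0.0
4437 [0.573  0.0133 0.0242] 0.05476616797717812 [-7.78553801e-05  1.42966692e-03  5.47661680e-02]
902 (array([520.5,  15.6]), array([49.2,  7.8]), 88.81)
shift [-0.028  -0.0008  0.108 ] turn rad -0.0001 yaw now -1.21 J [-11.    0.3 112.7  -0.   66.9  80.2]
```

View pics/w4.png

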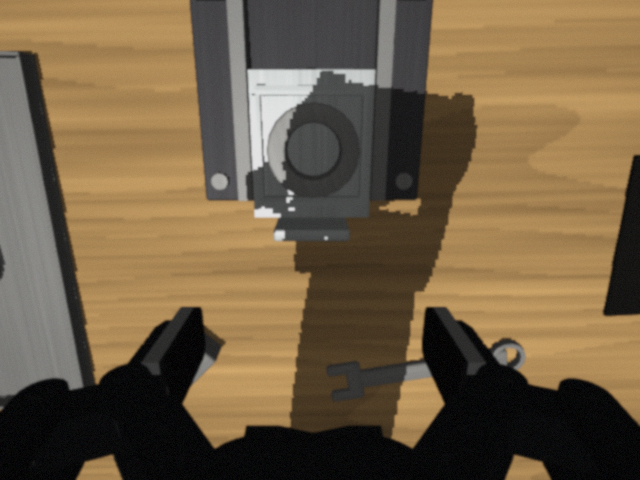

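The ring lies flat in the recess (bore at (313,148)), with the tab at (312,235) ahead of the gripper. Now closing the fingers and lowering them in front of the tab.

```bash

python3 -m creep '[[[0,-0.028,-0.001,0.0,0],[0,-0.028,-0.001,0.03,0],[0,-0.028,-0.001,0.07,0],[0,-0.028,-0.001,0.108,0],[0,-0.028,-0.001,0.108,0]]]' 50 >/dev/null
python3 -m creep '[[[0,0.012,0,0,0],[0,0.024,0,0,0],[0,0.034,0,0,0],[0,0.044,0,0,0],[0,0.054,0,0,0]]]'
python3 -m creep '[[[0,0.010,0,0,0],[0,0.020,0,0,0],[0,0.030,0,0,0],[0,0.038,0,0,0],[0,0.044,0,0,0]]]'
```

```text
time_s: 9.45
eef_pos: [0.542, 0.0148, 0.0484]
tcp_rot: [[1.0, -0.021, 0.002], [-0.021, -1.0, -0.0], [0.002, 0.0, -1.0]]
ft_force: [-1.9, -0.2, 2.0]
gripper_width: 0.0
grip_force: 1.3
time_s: 9.95
eef_pos: [0.5847, 0.014, 0.0469]
tcp_rot: [[1.0, -0.021, 0.0], [-0.021, -1.0, 0.0], [0.0, -0.0, -1.0]]
ft_force: [-2.9, 0.7, 2.8]
gripper_width: 0.0003
grip_force: 1.2
```

```bash

python3 -m creep '[[[0,0.002,0,0,0],[0,0.004,0,0,0],[0,0.006,0,0,0],[0,0.0075,0,0,0],[0,0.0075,0,0,0]]]'
```

```text
time_s: 10.45
eef_pos: [0.5907, 0.0139, 0.0469]
tcp_rot: [[1.0, -0.021, -0.002], [-0.021, -1.0, 0.0], [-0.002, 0.0, -1.0]]
ft_force: [-4.9, 0.0, 2.9]
gripper_width: -0.0002
grip_force: 2.4
```

```bash

python3 -m creep '[[[0,0.001,0,0,0],[0,0.002,0,0,0],[0,0.003,0,0,0],[0,0.003,0,0,0],[0,0.003,0,0,0]]]'
python3 -m creep '[[[0,0.001,0,0,0],[0,0.002,0,0,0],[0,0.003,0,0,0],[0,0.003,0,0,0],[0,0.003,0,0,0]]]'
```

```text
time_s: 10.95
eef_pos: [0.5907, 0.0139, 0.0469]
tcp_rot: [[1.0, -0.02, -0.011], [-0.02, -1.0, 0.0], [-0.011, 0.0, -1.0]]
ft_force: [-16.8, -1.2, 13.9]
gripper_width: 0.0001
grip_force: 8.8
time_s: 11.45
eef_pos: [0.5907, 0.0139, 0.0468]
tcp_rot: [[1.0, -0.02, -0.019], [-0.02, -1.0, 0.0], [-0.019, 0.0, -1.0]]
ft_force: [-30.0, -2.4, 25.5]
gripper_width: 0.0
grip_force: 15.3
```

```bash

python3 -m creep '[[[0,-0.01,0,0,0],[0,-0.03,0,0,0],[0,-0.05,0,-0.04,0],[0,-0.07,0,-0.08,0],[0,-0.09,0,-0.12,0]]]' >/dev/null
python3 -m creep '[[[0.085,-0.01,0,-0.03,0],[0.085,-0.01,0,-0.04,0],[0.085,-0.01,0,-0.04,0],[0.085,-0.01,0,-0.04,0],[0.085,-0.01,0,-0.04,0]]]'
python3 - <<'E'
from h import *
W,d=wrist("w5")
t=sel(W,(.58,.64),(-.03,.06),(.062,.07)); print("tab",len(t),rect(t))
p=sel(W,(.62,.70),(-.03,.06),(.051,.058)); print("ring",len(p),ringc(p),p[:,2].mean())
b=sel(W,(.62,.8),(-.1,.12),(.088,.1)); print("bridge",len(b),rect(b))
q=sel(W,(.62,.8),(-.04,.06),(.128,.14)); print("punch",len(q),rect(q),circ(q[:,:2]),q[:,2].mean())
go((.42,-.315,.2),-11.7)
E
```

```text
time_s: 12.45
eef_pos: [0.4968, 0.016, 0.2047]
tcp_rot: [[1.0, -0.021, -0.004], [-0.021, -1.0, 0.001], [-0.004, -0.001, -1.0]]
ft_force: [-0.1, 0.4, 0.5]
gripper_width: 0.072
grip_force: 0.0
tab 930 (array([605.9,  13.5]), array([49.7,  7.8]), 88.84)
ring 1776 [0.6584 0.0115 0.0256] 0.05469921931362371
bridge 0 (array([0., 0.]), array([0., 0.]), 0.0)
punch 0 (array([0., 0.]), array([0., 0.]), 0.0) (array([0., 0.]), np.float64(0.0)) nan
shift [-0.0698  0.3326  0.0049] turn rad 0.1829 yaw now -1.22 J [-11.3  -5.2 112.5   0.   72.9  80. ]<stdin>:6: RuntimeWarning: Mean of empty slice.
  ret = ret.dtype.type(ret / rcount)
```

View pics/w5.png

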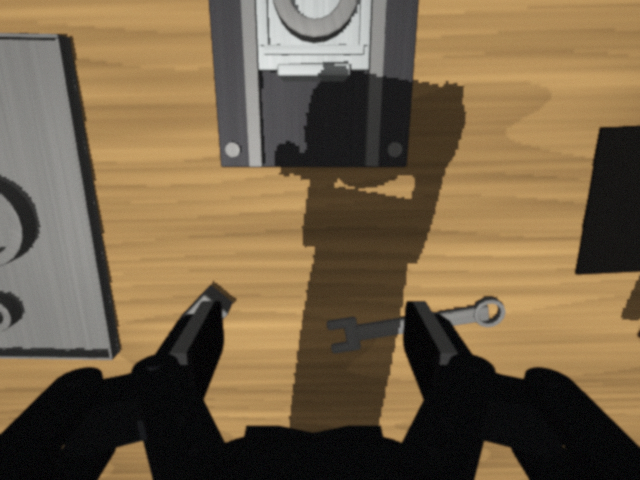

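The slide is shut, with the tab at (313,68) and the ring at (318,10) in place under the bridge. Going to the mallet.

```bash

python3 -m creep '[[[0.05,-0.008,0.045,0,0],[0.05,-0.017,0.09,0,0],[0.05,-0.026,0.135,0,0],[0.05,-0.035,0.18,0,0],[0.05,-0.044,0.225,0,0]]]' >/dev/null
python3 -m creep '[[[0.05,-0.009,0.045,0,0.09],[0.05,-0.018,0.09,0,0.18],[0.05,-0.026,0.108,0,0.183],[0.05,-0.026,0.108,0,0.183],[0.05,-0.026,0.108,0,0.183]]]'
python3 - <<'E'
from h import *
W,d=wrist("w6")
h=sel(W,(.44,.56),(-.38,-.26),(.058,.075)); print("head",len(h),rect(h),h[:,2].mean(),ringc(h))
p=sel(W,(.34,.475),(-.38,-.26),(.03,.055)); print("handle",len(p),rect(p),np.percentile(p[:,2],90))
v=p[:,:2]-p[:,:2].mean(0); u=np.linalg.svd(v,full_matrices=0)[2][0]; print("yaw",np.degrees(np.arctan(u[1]/u[0])))
pd=sel(W,(.35,.62),(-.45,-.2),(.002,.0065)); print("pad",rect(pd))
go((.459,-.3214,.02),-11.7)
E
```

```text
time_s: 13.5
eef_pos: [0.4202, -0.3151, 0.2057]
tcp_rot: [[0.979, -0.203, -0.001], [-0.203, -0.979, 0.002], [-0.002, -0.002, -1.0]]
ft_force: [0.1, 0.2, -0.2]
gripper_width: 0.0502
grip_force: 0.0
head 2496 (array([ 499.3, -331.2]), array([39.1, 39. ]), 23.14) 0.06389411602958237 [ 0.4993 -0.3312  0.0136]
handle 3410 (array([ 420.8, -314.8]), array([ 22. , 113.9]), 78.24) 0.04286205999263336
yaw -12.011215938852471
pad (array([ 478.4, -323.7]), array([249.5, 258.1]), 88.65)
shift [ 0.0394 -0.0009  0.1859] turn rad 0.0006 yaw now -11.66 J [-49.2  -1.3 108.7   0.   72.7  52.5]
```

View pics/w6.png

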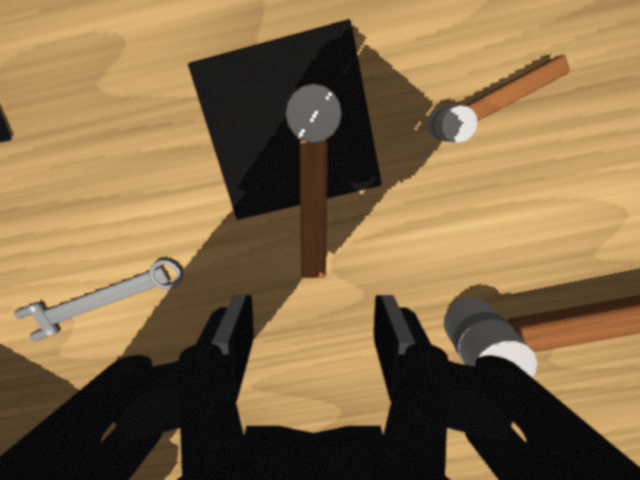

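The mallet head is at (314,112) on the pad with its handle running straight down to (314,275), aligned with the tool. Descending to grip.

```bash

python3 -m creep '[[[0.05,0.041,0.0005,0,0],[0.05,0.041,0.0005,0.04,0],[0.05,0.041,0.0005,0.09,0],[0.05,0.041,0.0005,0.14,0],[0.05,0.041,0.0005,0.17,0]]]' 100 >/dev/null
python3 -m creep '[[[0.05,0,0,0.012,0],[0.05,0,0,0.02,0],[0.05,0,0,0.02,0],[0.02,0,0,0.02,0],[0.01,0,0,0.02,0]]]' 100
python3 -m creep '[[[0.01,0,0,0,0],[0.01,0,0,0,0],[0.01,0,0,0,0],[0.01,0,0,0,0],[0.01,0,0,0,0]]]' 100
python3 -c "
from h import *
go((.460,-.323,.016),-11.8)"
```

```text
time_s: 14.55
eef_pos: [0.4615, -0.3252, 0.0189]
tcp_rot: [[0.979, -0.203, 0.002], [-0.203, -0.979, -0.002], [0.003, 0.001, -1.0]]
ft_force: [-1.4, 0.4, 3.4]
gripper_width: 0.0219
grip_force: 18.2
time_s: 15.05
eef_pos: [0.4617, -0.3252, 0.0192]
tcp_rot: [[0.979, -0.203, 0.002], [-0.203, -0.979, -0.002], [0.003, 0.001, -1.0]]
ft_force: [-0.7, 2.2, 5.2]
gripper_width: 0.0203
grip_force: 97.2
shift [-0.0021 -0.0019  0.0032] turn rad 0.0016 yaw now -11.71 J [-46.7  19.4 107.8   0.   52.7  55. ]
```

```bash

python3 -m creep '[[[0.01,0,0,-0.012,0],[0.01,0,0,-0.05,0],[0.01,0,0,-0.1,0],[0.01,0,0,-0.15,0],[0.01,0,0,-0.20,0]]]' 110
python3 - <<'E'
from h import *
s=bot.state(); W,d=wrist("w7"); l=((W-s["eef_pos"])@s["tcp_rot"]).reshape(-1,3)
m=(l[:,0]>.012)&(l[:,0]<.075)&(abs(l[:,1])<.03)&(l[:,2]>-.06)&(l[:,2]<-.025); q=l[m]; print(len(q),rect(q),q[:,2].mean(),np.linalg.lstsq(np.c_[q[:,:2],np.ones(len(q))],q[:,2],rcond=None)[0])
go((.646,.0196,.21),-11.7)
E
```

```text
time_s: 15.55
eef_pos: [0.4598, -0.3238, 0.2194]
tcp_rot: [[0.979, -0.203, -0.0], [-0.203, -0.979, 0.0], [-0.0, 0.0, -1.0]]
ft_force: [0.5, -0.5, -3.5]
gripper_width: 0.0199
grip_force: 107.9
18593 (array([35.3,  2.9]), array([54.2, 46.5]), 90.0) -0.044814527537725565 [ 0.17078061  0.00098154 -0.0509447 ]
shift [ 0.1082 -0.377   0.0179] turn rad 0.0003 yaw now -11.68 J [-46.7   2.6 102.2  -0.   74.3  55. ]
```

```bash

python3 -m creep '[[[0.01,0.010,-0.035,0,0],[0.01,0.022,-0.077,0,0],[0.01,0.034,-0.119,0,0],[0.01,0.046,-0.161,0,0],[0.01,0.058,-0.203,0,0]]]' 110 >/dev/null
python3 -m creep '[[[0.01,0.012,-0.042,0,0],[0.01,0.024,-0.084,0,0],[0.01,0.036,-0.126,0,0],[0.01,0.045,-0.155,0,0],[0.01,0.050,-0.174,0,0]]]' 110 >/dev/null
python3 -m creep '[[[0.01,-0.04,0,0,0],[0.01,-0.06,0,0,0],[0.01,-0.06,0,0,0],[0.01,-0.06,0,0,0],[0.01,-0.06,0,0,0]]]' 110 
python3 - <<'E'
from h import *
s=bot.state(); W,d=wrist("w8"); l=((W-s["eef_pos"])@s["tcp_rot"]).reshape(-1,3)
m=(l[:,0]>.02)&(l[:,0]<.075)&(abs(l[:,1])<.03)&(l[:,2]>-.055)&(l[:,2]<-.03); q=l[m]
h,e=np.histogram(q[:,2],np.arange(-.056,-.03,.001)); print([(round(a,3),int(b)) for a,b in zip(e,h)])
z0=e[np.argmax(h)]; q=q[abs(q[:,2]-z0-.0005)<.0025]; print(rect(q),np.linalg.lstsq(np.c_[q[:,:2],np.ones(len(q))],q[:,2],rcond=None)[0])
p=sel(W,(.65,.73),(-.03,.06),(.128,.14)); print("punch",len(p),rect(p),circ(p[:,:2]),p[:,2].mean())
b=sel(W,(.62,.8),(-.1,.12),(.088,.1)); print("bridge",len(b),rect(b))
go((.646,.0196,.179),-11.7)
E
```

```text
time_s: 17.1
eef_pos: [0.5846, 0.0344, 0.2175]
tcp_rot: [[0.979, -0.204, 0.001], [-0.204, -0.979, -0.0], [0.001, 0.0, -1.0]]
ft_force: [0.7, -0.2, -3.6]
gripper_width: 0.0198
grip_force: 108.5
[(np.float64(-0.056), 0), (np.float64(-0.055), 0), (np.float64(-0.054), 0), (np.float64(-0.053), 0), (np.float64(-0.052), 0), (np.float64(-0.051), 0), (np.float64(-0.05), 0), (np.float64(-0.049), 0), (np.float64(-0.048), 0), (np.float64(-0.047), 30), (np.float64(-0.046), 1785), (np.float64(-0.045), 8204), (np.float64(-0.044), 3870), (np.float64(-0.043), 408), (np.float64(-0.042), 92), (np.float64(-0.041), 63), (np.float64(-0.04), 72), (np.float64(-0.039), 61), (np.float64(-0.038), 65), (np.float64(-0.037), 52), (np.float64(-0.036), 58), (np.float64(-0.035), 58), (np.float64(-0.034), 54), (np.float64(-0.033), 58), (np.float64(-0.032), 44)]
(array([39.2, -0.8]), array([39.1, 38.3]), 89.39) [ 0.01050026  0.00432883 -0.044715  ]
punch 2414 (array([684. ,  12.3]), array([29.3, 29.2]), 35.69) (array([0.684 , 0.0123]), np.float64(0.0104)) 0.13381895055490925
bridge 11395 (array([684.2,  12.1]), array([152.8,  36.3]), 88.81)
shift [0.0631 0.002  0.0385] turn rad -0.0008 yaw now -11.75 J [-7.7  6.2 99.7 -0.  74.1 94. ]
```

View pics/w8.png

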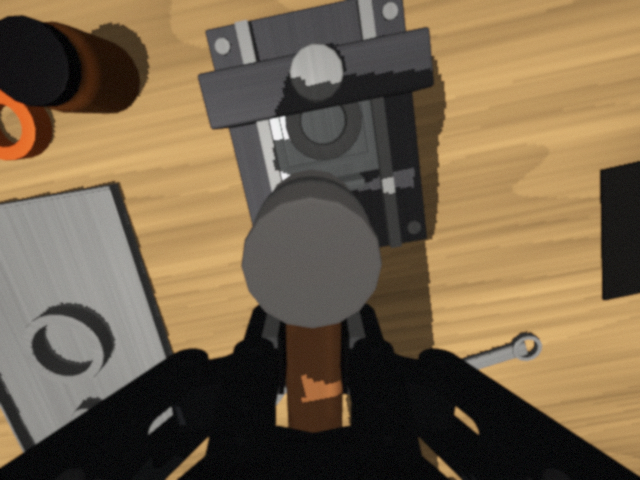

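The mallet head (312,262) is held level, and the punch head is at (317,72) directly ahead, with the ring in place under the bridge at (323,120). Moving over the punch.

```bash

python3 -m creep '[[[0.01,0.03,0.001,0,0],[0.01,0.0627,0.002,0.01,0],[0.01,0.0627,0.002,0.043,0],[0.01,0.0627,0.002,0.043,0],[0.01,0.0627,0.002,0.043,0]]]' 120
python3 -c "
from h import *
go((.6455,.0195,.1495),-11.7)"
```

```text
time_s: 17.65
eef_pos: [0.6445, 0.0202, 0.1732]
tcp_rot: [[0.979, -0.203, -0.002], [-0.203, -0.979, 0.0], [-0.002, 0.0, -1.0]]
ft_force: [0.0, 0.2, -3.5]
gripper_width: 0.0196
grip_force: 118.7
shift [0.0012 0.0005 0.0237] turn rad -0.0004 yaw now -11.72 J [-8.3 16.6 92.5  0.  71.1 93.5]
```

```bash

python3 -m creep '[[[0.01,0.001,0.0005,0.010,0],[0.01,0.001,0.0005,0.036,0],[0.01,0.001,0.0005,0.036,0],[0.01,0.001,0.0005,0.0,0],[0.01,0.001,0.0005,-0.03,0]]]' 120
python3 - <<'E'
from h import *
s=bot.state(); W,d=wrist("w9"); l=((W-s["eef_pos"])@s["tcp_rot"]).reshape(-1,3)
m=(l[:,0]>.02)&(l[:,0]<.065)&(abs(l[:,1])<.03)&(l[:,2]>-.055)&(l[:,2]<-.03); q=l[m]
h,e=np.histogram(q[:,2],np.arange(-.056,-.03,.001)); z0=e[np.argmax(h)]; q=q[abs(q[:,2]-z0-.0005)<.0025]; print(z0,rect(q),np.linalg.lstsq(np.c_[q[:,:2],np.ones(len(q))],q[:,2],rcond=None)[0])
go((.46,-.324,.15),-11.7)
E
```

```text
time_s: 18.15
eef_pos: [0.6456, 0.0198, 0.206]
tcp_rot: [[0.979, -0.203, -0.0], [-0.203, -0.979, 0.0], [-0.0, 0.0, -1.0]]
ft_force: [0.6, 0.2, -3.6]
gripper_width: 0.0198
grip_force: 118.9
-0.04499999999999999 (array([39.3, -0.9]), array([39.5, 38.6]), 89.97) [ 0.00992056  0.00472349 -0.04469362]
shift [-0.1162  0.3746  0.0618] turn rad 0.0004 yaw now -11.68 J [-8.3 14.5 90.7 -0.  74.2 93.4]
```

```bash

python3 -m creep '[[[0.01,-0.010,0.034,0,0],[0.01,-0.022,0.075,0,0],[0.01,-0.034,0.116,0,0],[0.01,-0.046,0.157,0,0],[0.01,-0.058,0.198,0,0]]]' 120 >/dev/null
python3 -m creep '[[[0.01,-0.012,0.041,0,0],[0.01,-0.024,0.082,0,0],[0.01,-0.036,0.123,0,0],[0.01,-0.048,0.160,0.02,0],[0.01,-0.058,0.177,0.05,0]]]' 120 >/dev/null
python3 -m creep '[[[0.01,0,0,0.04,0],[0.01,0,0,0.07,0],[0.01,0,0,0.09,0],[0.01,0,0,0.09,0],[0.01,0,0,0.09,0]]]' 120
python3 -c "
from h import *
go((.46,-.324,.0195),-11.7)"
```

```text
time_s: 19.7
eef_pos: [0.4566, -0.3244, 0.065]
tcp_rot: [[0.979, -0.203, 0.001], [-0.203, -0.979, -0.001], [0.001, 0.001, -1.0]]
ft_force: [-0.0, 0.2, -2.2]
gripper_width: 0.0195
grip_force: 118.7
shift [ 0.0032 -0.0011  0.0455] turn rad 0.0001 yaw now -11.69 J [-47.   14.3 108.1  -0.   57.5  54.7]
```

```bash

python3 -m creep '[[[0.01,0.003,-0.001,0.015,0],[0.01,0.003,-0.001,0.028,0],[0.01,0.003,-0.001,0.036,0],[0.01,0.003,-0.001,0.041,0],[0.01,0.003,-0.001,0.043,0]]]' 120
python3 -m creep '[[[0.01,0,0,0.001,0],[0.01,0,0,0.002,0],[0.01,0,0,0.002,0],[0.01,0,0,0.002,0],[0.01,0,0,0.002,0]]]' 120
```

```text
time_s: 20.2
eef_pos: [0.4592, -0.3236, 0.0207]
tcp_rot: [[0.979, -0.203, -0.0], [-0.203, -0.979, 0.0], [-0.0, -0.0, -1.0]]
ft_force: [-0.6, 0.3, -3.0]
gripper_width: 0.0194
grip_force: 119.0
time_s: 20.7
eef_pos: [0.4595, -0.3239, 0.0195]
tcp_rot: [[0.979, -0.203, 0.0], [-0.203, -0.979, -0.001], [0.001, 0.001, -1.0]]
ft_force: [-1.9, 0.9, -0.3]
gripper_width: 0.0201
grip_force: 119.3
```

```bash

python3 -m creep '[[[0.01,0,0,0.0005,0],[0.01,0,0,0.0005,0],[0.024,0,0,0.0005,0],[0.04,0,0,0.0005,0],[0.05,0,0,0.0005,0]]]' 30
python3 -m creep '[[[0.06,0,0,0,0],[0.06,0,0,-0.01,0],[0.06,0,0,-0.05,0],[0.06,0,0,-0.1,0],[0.06,0,0,-0.14,0]]]'
python3 -m creep '[[[0.06,-0.03,0,-0.04,0],[0.06,-0.06,0,-0.05,0],[0.06,-0.06,0,-0.05,0],[0.06,-0.06,0,-0.05,0],[0.06,-0.06,0,-0.05,0]]]' >/dev/null
python3 - <<'E'
from h import *
W,d=wrist("w10")
h=sel(W,(.44,.56),(-.38,-.26),(.058,.075)); print("head",len(h),rect(h),h[:,2].mean(),np.linalg.lstsq(np.c_[h[:,:2]-h[:,:2].mean(0),np.ones(len(h))],h[:,2],rcond=None)[0])
d=bot.get_image("top"); W=cloud(d); cv2.imwrite("pics/top1.png",d["img"][...,::-1])
print("tab",rect(sel(W,(.58,.64),(-.05,.07),(.06,.07))),"punch z",sel(W,(.66,.71),(-.02,.04),(.12,.14))[:,2].mean())
E
```

```text
time_s: 21.2
eef_pos: [0.4597, -0.3239, 0.0187]
tcp_rot: [[0.979, -0.203, 0.001], [-0.203, -0.979, -0.001], [0.001, 0.0, -1.0]]
ft_force: [0.3, 0.3, 0.4]
gripper_width: 0.05
grip_force: 0.0
time_s: 21.7
eef_pos: [0.4597, -0.324, 0.1618]
tcp_rot: [[0.979, -0.203, 0.002], [-0.203, -0.979, -0.002], [0.002, 0.001, -1.0]]
ft_force: [1.6, -1.0, 0.4]
gripper_width: 0.0599
grip_force: 0.0
head 2596 (array([ 496.9, -330.6]), array([39. , 39.1]), 43.65) 0.06388722099311094 [0.00149796 0.00213885 0.06388722]
tab (array([603.8,  11.9]), array([48.7,  7.4]), 87.92) punch z 0.13213047553975063
```

View pics/top1.png

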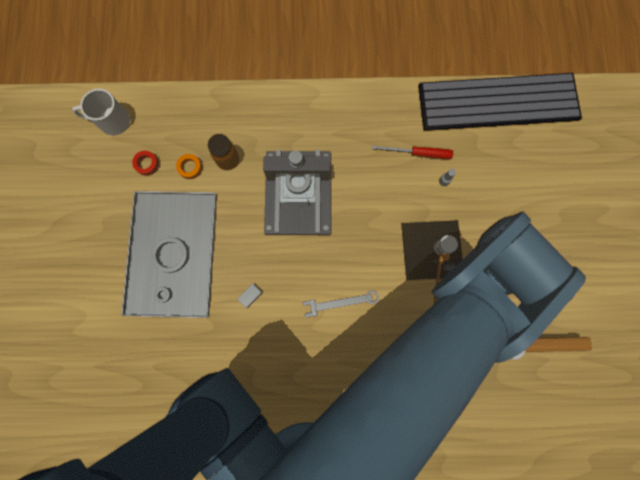

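The top view shows the ring in the shut slide at (298,182) and the mallet upright on the pad at (447,245). Everything else is where it was. Handing in.

```bash
python3 -c "
from bench import bot
print(bot.hand_in())"
```

```text
the job is handed in; nothing more can be done
None
```

I handed the job in: the middle ring is in the shut slide, the punch got one brisk tap commanded about 12 mm deep (actual depth and speed weren't measured), and the mallet stands upright on its pad.

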